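Draw the spent lamp cartridge from the microscope's lamp unit

ROBOT

A 6-joint arm with a two-finger parallel gripper is mounted at the origin on the work surface. World frame = base frame: x ahead of the robot, y to its left, z up, the work surface at z = 0. Lengths are in m, angles in rad, forces in N, time in s.
With the tool pointing down it reaches from about 0.375 to 0.975 m from the base axis. Payload 3.8 kg.
Tool frame: the origin (TCP) lies at the very end of the fingers, on their centre line; the grasp point (between the pads) lies 19 mm behind it (bot.pinch_z is the distance from the TCP to the grasp point, in m); x points along the fingers, y is the direction in which the jaws open and shut, and the axes are right-handed (so a half turn about x gives the same grasp; the last joint's range is limited). The gripper opens to 85 mm and grips with 20 to 120 N. Pads are 22 mm wide; open, the fingers measure 114 mm over their backs; the gripper's body (76 mm by 85 mm) begins 54 mm behind the grasp point. The pads swing forward as they close: fully open they stand 13 mm farther back than shut.
Start: joints at [-1.349, 0.264, 1.604, -0, 1.274, -0.037], TCP at [0.173, -0.653, 0.231] pointing down, gripper open.
Joint ranges: [-2.63, 2.63], [-0.94, 2.18], [0.31, 2.57], [-1.31, 4.45], [0, 2.66], [-2.55, 2.55]. Speed limits (rad/s): [2.57, 2.57, 3.14, 3.14, 3.14, 3.14].

INTERFACE

Orientations are given as a rotation vector (axis times angle).
In Python, from workcell import monitor, imaging, finish_job, bot gives the robot as it stands.
- The arm moves only by the tool jog_arm, never from a script. Its argument "rows" is a list of rows, each a list of 7 numbers: the shift along the tool's x, y, z in m, then the turn, a rotation vector about the tool's x, y, z in rad, then the opening in per cent of the stroke, from 0 (shut) to 100 (fully open). A call has 1 to 20 rows; each row is the pose to reach, as a shift and turn from the pose measured when the call began, along the tool's axes at that moment; what a row does not reach only later rows make up. A row lasts 1/10 s, in which the tool goes at most 50 mm and 8.59 degrees, less where a joint would pass 70% of its speed; a pose out of reach is approached as far as the arm can. A call with a gripper value outside its range is refused whole. The fingers move at their own pace and stop on an object; "force" is the grip in N (left out, the last holds). Time passes only in rows, so rows that repeat a pose let the fingers close. It gives the time, the measured TCP pose, the force and the opening at its end, in the units of the state.
- monitor.read_state(): the state, without advancing time (a new reading comes with each control period).
- imaging.read_camera(name): name is "side" or "top" or "wrist"; returns the picture (400x640x3 uint8, blue, green, red); there is no depth.
- imaging.camera_params(name): a dict with "fx", "fy", "cx", "cy" (pixels), "k1" (the pictures are not rectified: a ray, as slopes to the right and down, at radius r is drawn at 1 + k1 r^2 times it, then the intrinsics apply), "T" (4x4, takes a point from camera to world coordinates); the wrist camera has in their place "T_tool_cam" (4x4, takes a point from camera to tool coordinates, whose origin is the TCP and whose axes are the tool frame's). Camera axes: x right, y down, z forward; pixel columns grow to the right and rows downward; lengths in m; the calibration is good to about 2 mm. A picture is of the moment at which its call begins: read the wrist's pose just before it. camera_params takes no time and is no camera call.
- finish_job(): hands the job in, once; it reports no verdict.
The state is a dict: "time": time; "q": joint angles; "joint_vel": joint speeds; "joint_torque": joint torques, N m; "tool_pos": TCP position; "tcp_rot": TCP orientation; "wrist_force": force on the tool from outside, world axes, zero at the start; "torque": the same for the moment, N m; "width": opening from 0.0 (shut) to 1.0 (fully open).
Only numpy, scipy, OpenCV 4.12 (cv2) and the standard library are available. Lean on these libraries where they do the work, as an engineer would, in place of code of your own. Each camera call takes 0.05 s, during which the arm holds its last target. There are 200 camera calls.

TASK

Take the spent lamp cartridge out of the white lamp unit: find which of the two black keys on its roof is the working release (it resists, snaps over, stays down and raises the latch tongue; the other stays soft and comes back up) and press it home. Then slide the cartridge by its upright steel pull plate out through the side mouth, keeping it level, and leave it resting on the tray between the rails, its black body wholly clear of the housing and still wholly on the tray. Do not disturb the wafer box, bottle, jar or screwdriver.

Things in the scene. Friction and masses are not known exactly. Their poses are not given: they have to be found in the camera images.
- unit: Fixed lamp unit. Frame: origin on the bench under the middle of the mouth, z up, -y the way the cartridge comes out; yaw within 0.3 rad of the world's axes. White housing x -75..75, y 0..160, z 0..80 mm, solid roof. Mouth in the face y = 0: x -33..33, z 6..56. In front of it an aluminium tray, x -55..55, y -210..0, top z = 6, with rails at x 33..38 on both sides, up to z = 16.
- mouth (a point): Middle of the lower edge of the mouth, on the tray's top: unit frame (0, 0, 6) mm; same axes as the unit.
- key_left (a point): Fixed point (does not follow the key): top centre of the undepressed key on the unit's -x side, unit frame (-45, 50, 98) mm. Both keys look alike: black round cap 34 mm across, 12 mm proud of a grey 48 mm square base, 10 mm travel straight down. One is the working release, the other idle; which is which differs from start to start.
- key_right (a point): The same for the key on the unit's +x side: (45, 50, 98) mm. Whichever key works resists with about 5 N from the start, gives way over the next millimetres and snaps over some 6 mm down, goes to the bottom and stays there. The idle one is a soft spring, under 3 N at the bottom, and comes back up.
- latch (a joint): Height of the steel latch tongue, m: 0 locked, 0.015 released; it rises 1.5 times the working key's travel and stays up with that key down. It is 34 mm wide and slides on the outside of the face above the mouth (unit frame y -6..-2 mm, top edge z 88 locked); its lower end hangs 8 mm below the cartridge's top and blocks it until raised.
- cartridge: Loose lamp cartridge, about 0.5 kg, starting 63 to 71 mm inside the mouth. Origin: centre of the underside of its black body, on the tray; axes as the unit's. Body x -30..30, y -60..60, 46 mm high. A low steel arm (40 wide, top at z 11) leads to an upright steel pull plate, y -131..-123, x -27..27, top z 88 mm. 45 mm or more free between tongue and plate, for shut fingers to push it outwards.
- wafer_box: Bystander: round white wafer box, 100 mm across, 32 mm high, origin at the centre of its underside.
- rinse_bottle: Bystander: white bottle, 66 mm across, 170 mm high, origin at the centre of its underside.
- jar: Bystander: amber jar, 70 mm across, 80 mm high, origin at the centre of its underside.
- driver: Bystander: screwdriver with a black handle lying on the bench, about 200 mm long, along its x.
Not all that is in view belongs to the job. What is shaped like the cartridge but blue is not meant.

How it is judged:
On the way:
1. the working key is pressed home: the latch tongue is up and stays up (value of joint latch above 0.012 m), for 0.3 s.
At the end, for the whole second after the job is handed in: The latch tongue is up (over 12 mm) and the cartridge rests flat on the tray (within 0.06 rad) between the rails (within 8 mm of the middle line), the centre of its body 60 to 155 mm outside the mouth, so that the body is clear of the housing and on the tray, at rest (value of joint latch above 0.012 m and y of cartridge in the frame of unit between -0.155 and -0.06 m and x of cartridge in the frame of unit between -0.008 and 0.008 m and z of cartridge in the frame of unit between 0.002 and 0.01 m and angle between cartridge's own z axis and vertical below 0.06 rad and linear speed of cartridge below 0.02 m/s); the robot touches nothing.
It fails at once if the cartridge is tipped by more than 0.3 rad (angle between cartridge's own z axis and vertical above 0.3 rad).
It fails at once if a bystander is moved by more than 30 mm (distance of any of wafer_box, rinse_bottle, jar, driver from where it was at the start of the episode above 0.03 m).
It also fails if it takes over 51 s, if anything falls off the work surface, if the arm or the gripper's body presses on something with over 40 N, if the wrist force passes 120 N, or if a joint passes its speed limit or range.

## Working session

There is one attempt and no reset: what is moved stays moved. The work goes in short steps, Python scripts to look and compute and a tool call to move; the robot and the scene stay as the last step left them, time stands still between calls to the robot, and variables do not carry over. Pictures are saved under pics/ and viewed, about 8 in all and at most 12, crops included, and the job is handed in when it is done.

Besides the shell and the picture viewer there is one more tool, called after "Emit:" by a JSON object that holds its "fn" and its "kwargs". jog_arm: Moves the arm, as the interface text tells. Its arguments: {"type":"object","properties":{"rows":{"type":"array","items":{"type":"array","items":{"type":"number"}}},"force":{"type":"number"}},"required":["rows"]}

```bash
mkdir -p pics
cat > h.py <<'E'
import numpy as np, cv2
from workcell import monitor, imaging, finish_job, bot
from scipy.spatial.transform import Rotation as R
def ray(name,uv,st=None):
    p=imaging.camera_params(name)
    d=np.array([(uv[0]-p['cx'])/p['fx'],(uv[1]-p['cy'])/p['fy']]); s=d.copy()
    for _ in range(20): s=d/(1+p['k1']*(s@s))
    T=np.array(p['T']) if 'T' in p else tool(st)@np.array(p['T_tool_cam'])
    return T[:3,3],T[:3,:3]@np.array([s[0],s[1],1])
def tool(st):
    M=np.eye(4);M[:3,:3]=R.from_rotvec(st['tcp_rot']).as_matrix();M[:3,3]=st['tool_pos'];return M
def onz(name,uv,z,st=None):
    o,d=ray(name,uv,st);return o+d*(z-o[2])/d[2]
def proj(name,P,st=None):
    p=imaging.camera_params(name)
    T=np.array(p['T']) if 'T' in p else tool(st)@np.array(p['T_tool_cam'])
    c=T[:3,:3].T@(np.array(P)-T[:3,3]);s=c[:2]/c[2];s=s*(1+p['k1']*(s@s))
    return np.array([s[0]*p['fx']+p['cx'],s[1]*p['fy']+p['cy']])
E
python3 - <<'E'
from h import *
st=monitor.read_state();print(st)
for n in('top','side'):
    cv2.imwrite(f'pics/{n}0.png',imaging.read_camera(n)); print(n,imaging.camera_params(n))
print(imaging.camera_params('wrist'))
E
```

```text
{'time': 0.0, 'q': array([-1.34889000e+00,  2.64759737e-01,  1.60537421e+00, -2.78441060e-05,
        1.27369585e+00, -3.68486348e-02]), 'joint_vel': array([ 0.00207203, -0.00032043,  0.00104952, -0.00093088,  0.00130912,
       -0.00039093]), 'joint_torque': array([ 6.87642932e-05, -5.15106118e+01, -3.67311037e+01, -1.08393942e-04,
        1.28610883e-02,  9.54598278e-06]), 'tool_pos': array([ 0.17257907, -0.65181011,  0.22995748]), 'tcp_rot': array([ 2.08415821,  0.27353687, -2.0846484 ]), 'wrist_force': array([ 0.60288371,  0.52048286, -0.21754094]), 'torque': array([ 0.0401178 , -0.09224458, -0.01521758]), 'width': 1.0010267148588328}
top {'fx': 428.48610912704385, 'fy': 428.48610912704385, 'cx': 319.5878816611634, 'cy': 197.14704149904827, 'k1': -0.09475227853063334, 'T': array([[-0.00783312, -0.99924937,  0.03793852,  0.46777629],
       [-0.99990488,  0.00825768,  0.01104705, -0.01204373],
       [-0.01135204, -0.03784838, -0.99921901,  1.321522  ],
       [ 0.        ,  0.        ,  0.        ,  1.        ]])}
side {'fx': 480.7122872077991, 'fy': 480.7122872077991, 'cx': 320.93320015332523, 'cy': 203.21224684726639, 'k1': -0.1354060943575709, 'T': array([[-0.99527152, -0.03758344,  0.08956606,  0.42204228],
       [-0.09614879,  0.51206338, -0.85354935,  1.17325765],
       [-0.01378418, -0.85812504, -0.51325571,  0.77936268],
       [ 0.        ,  0.        ,  0.        ,  1.        ]])}
{'fx': 301.2986455539973, 'fy': 301.2986455539973, 'cx': 317.70868058367427, 'cy': 200.53014106738704, 'k1': -0.014917671479695386, 'T_tool_cam': array([[-3.84956350e-04, -2.83084245e-01,  9.59094970e-01,
        -1.42140459e-01],
       [ 9.99999347e-01, -1.14107457e-03,  6.45774052e-05,
        -2.50105384e-04],
       [ 1.07611804e-03,  9.59094369e-01,  2.83084499e-01,
        -7.19192468e-02],
       [ 0.00000000e+00,  0.00000000e+00,  0.00000000e+00,
         1.00000000e+00]])}
```

View pics/top0.png

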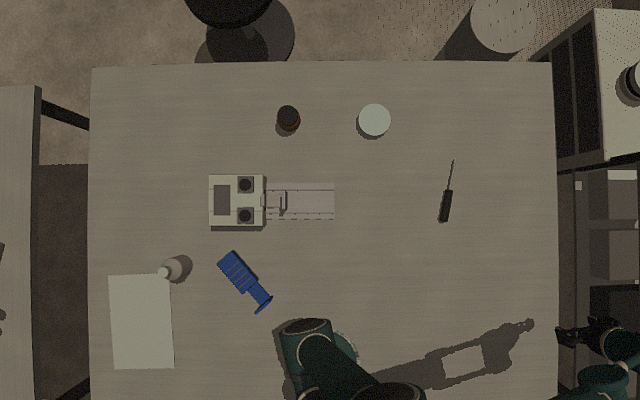

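View pics/side0.png

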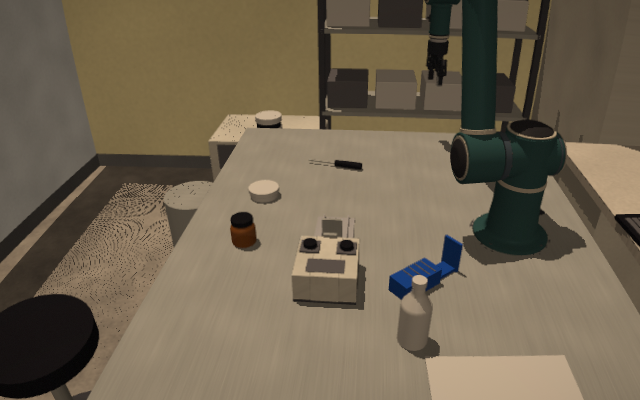

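Top view: white unit at (237,202), black keys at (246,185) and (246,215), tray to the right up to x≈334, plate near (283,202); jar (288,118), wafer box (374,120), driver (446,190), blue decoy (245,280), bottle (175,268). The cartridge comes out roughly along world -y.

Run:
```python
from h import *
im=cv2.imread('pics/top0.png');g=im.max(2)
hsv=cv2.cvtColor(im,cv2.COLOR_BGR2HSV)
K=[]
for n,(y0,y1) in {'R':(176,196),'L':(205,226)}.items():
    m=(g[y0:y1,236:258]<48).astype(np.uint8)
    k,l,s,c=cv2.connectedComponentsWithStats(m)
    i=1+np.argmax(s[1:,4]);u=c[i]+[236,y0];P=onz('top',u,.098);K.append(P);print(n,s[i],u,P)
d=K[0]-K[1];print('yaw',np.arctan2(d[1],d[0]),'dist',np.linalg.norm(d))
crop=im[165:240,200:345]
cv2.imwrite('pics/crop0.png',cv2.resize(crop,None,fx=5.5,fy=5.5,interpolation=cv2.INTER_CUBIC))
s=cv2.imread('pics/side0.png')[205:310,285:370]
cv2.imwrite('pics/crops.png',cv2.resize(s,None,fx=5.5,fy=5.5,interpolation=cv2.INTER_CUBIC))
# unit from keys, predicted corners
yaw=np.arctan2(d[1],d[0]);Rz=R.from_euler('z',yaw).as_matrix()
mid=(K[0]+K[1])/2;O=mid-Rz@[0,.05,.098];print('O',O,yaw)
for p in [(-75,0,80),(75,0,80),(75,160,80),(-75,160,80),(-55,-210,6),(55,-210,6)]:
    u=proj('top',O+Rz@(np.array(p)/1000));v=proj('side',O+Rz@(np.array(p)/1000));print(p,u.round(1),((u-[200,165])*5.5).round(),v.round(1),((v-[285,205])*5.5).round())
```

```text
R [  3   3  12  12 110] [244.46363636 184.16363636] [0.55337431 0.21720853 0.098     ]
L [  3   5  12  12 109] [244.47706422 215.22018349] [0.46414728 0.21729144 0.098     ]
yaw -0.0009291967622910848 dist 0.08922706773358793
O [5.08714332e-01 1.67250007e-01 8.32667268e-17] -0.0009291967622910848
(-75, 0, 80) [262.8 225.6] [345. 333.] [358.3 236.5] [403. 173.]
(75, 0, 80) [262.6 174. ] [345.  50.] [299.7 234. ] [ 81. 159.]
(75, 160, 80) [208.5 174.6] [47. 53.] [290.3 273.5] [ 29. 377.]
(-75, 160, 80) [208.3 225.8] [ 46. 334.] [356.  276.9] [390. 395.]
(-55, -210, 6) [334.5 217.9] [740. 291.] [353.1 216.5] [375.  63.]
(55, -210, 6) [334.2 182.1] [738.  94.] [316.5 215. ] [173.  55.]
```

View pics/crop0.png

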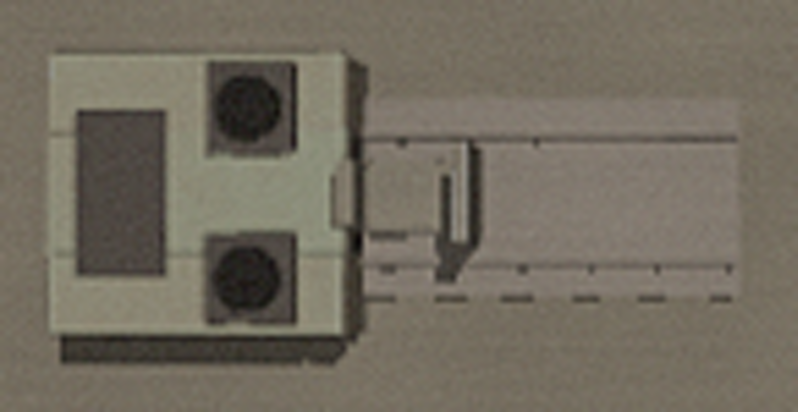

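View pics/crops.png

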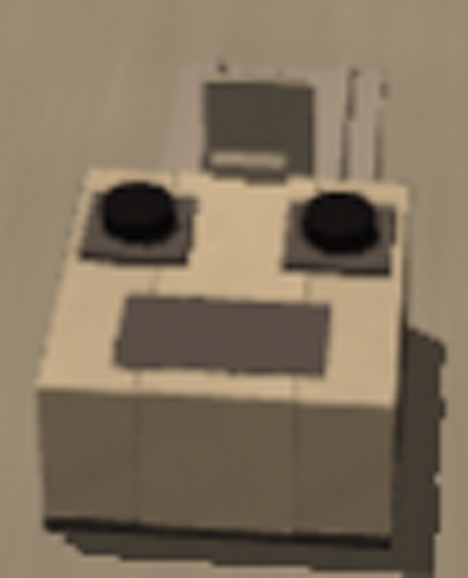

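```bash
cat >> h.py <<'E'
O=np.array([.5087,.1670,0])
def delta(target, tz=None):
    """shift/turn in tool axes; tz: desired world direction of tool z (tool pointing down)"""
    st=monitor.read_state();M=tool(st);Rm=M[:3,:3]
    sh=Rm.T@(np.array(target)-M[:3,3])
    rv=np.zeros(3)
    if tz is not None:
        x=np.array([0,0,-1.]);z=np.array(tz,float);y=np.cross(z,x)
        rv=R.from_matrix(Rm.T@np.c_[x,y,z]).as_rotvec()
    return sh.round(4),rv.round(3)
E
python3 - <<'E'
from h import *
M=tool(monitor.read_state());print(M.round(3))
for z in [(0,1,0),(0,-1,0),(1,0,0)]:
  print(z)
  for t in [(.5,-.25,.25),(.5,.217,.2),(.5537,.217,.13),(.4637,.217,.13)]: print(t,*delta(t,z))
im=cv2.imread('pics/top0.png')
for u in (279,281,283,284,285,286): print(u,onz('top',(u,199),.088)-O)
E
```

```text
[[-0.     0.256 -0.967  0.173]
 [ 0.002 -0.967 -0.256 -0.652]
 [-1.    -0.002 -0.     0.23 ]
 [ 0.     0.     0.     1.   ]]
(0, 1, 0)
(0.5, -0.25, 0.25) [-0.0193 -0.3047 -0.4194] [1.83  0.002 0.002]
(0.5, 0.217, 0.2) [ 0.0317 -0.7561 -0.5389] [1.83  0.002 0.002]
(0.5537, 0.217, 0.13) [ 0.1016 -0.7422 -0.5908] [1.83  0.002 0.002]
(0.4637, 0.217, 0.13) [ 0.1017 -0.7652 -0.5038] [1.83  0.002 0.002]
(0, -1, 0)
(0.5, -0.25, 0.25) [-0.0193 -0.3047 -0.4194] [-1.312e+00 -1.000e-03  2.000e-03]
(0.5, 0.217, 0.2) [ 0.0317 -0.7561 -0.5389] [-1.312e+00 -1.000e-03  2.000e-03]
(0.5537, 0.217, 0.13) [ 0.1016 -0.7422 -0.5908] [-1.312e+00 -1.000e-03  2.000e-03]
(0.4637, 0.217, 0.13) [ 0.1017 -0.7652 -0.5038] [-1.312e+00 -1.000e-03  2.000e-03]
(1, 0, 0)
(0.5, -0.25, 0.25) [-0.0193 -0.3047 -0.4194] [-2.883 -0.003  0.   ]
(0.5, 0.217, 0.2) [ 0.0317 -0.7561 -0.5389] [-2.883 -0.003  0.   ]
(0.5537, 0.217, 0.13) [ 0.1016 -0.7422 -0.5908] [-2.883 -0.003  0.   ]
(0.4637, 0.217, 0.13) [ 0.1017 -0.7652 -0.5038] [-2.883 -0.003  0.   ]
279 [ 0.00152738 -0.04821861  0.088     ]
281 [ 0.00148028 -0.05400613  0.088     ]
283 [ 0.00143317 -0.05979164  0.088     ]
284 [ 0.00140961 -0.06268367  0.088     ]
285 [ 0.00138605 -0.06557522  0.088     ]
286 [ 0.00136249 -0.06846631  0.088     ]
```

Emit:
{"fn": "jog_arm", "kwargs": {"rows": [[-0.019, -0.305, -0.419, -0.66, 0, 0, 0], [-0.019, -0.305, -0.419, -0.66, 0, 0, 0], [-0.019, -0.305, -0.419, -0.66, 0, 0, 0], [-0.019, -0.305, -0.419, -0.66, 0, 0, 0], [-0.019, -0.305, -0.419, -0.66, 0, 0, 0], [-0.019, -0.305, -0.419, -1.312, 0, 0, 0], [-0.019, -0.305, -0.419, -1.312, 0, 0, 0], [-0.019, -0.305, -0.419, -1.312, 0, 0, 0], [-0.019, -0.305, -0.419, -1.312, 0, 0, 0], [-0.019, -0.305, -0.419, -1.312, 0, 0, 0], [-0.019, -0.305, -0.419, -1.312, 0, 0, 0], [0.05, -0.742, -0.591, -1.312, 0.0, 0.002, 0], [0.05, -0.742, -0.591, -1.312, 0.0, 0.002, 0], [0.05, -0.742, -0.591, -1.312, 0.0, 0.002, 0], [0.05, -0.742, -0.591, -1.312, 0.0, 0.002, 0], [0.05, -0.742, -0.591, -1.312, 0.0, 0.002, 0], [0.05, -0.742, -0.591, -1.312, 0.0, 0.002, 0], [0.05, -0.742, -0.591, -1.312, 0.0, 0.002, 0], [0.05, -0.742, -0.591, -1.312, 0.0, 0.002, 0], [0.05, -0.742, -0.591, -1.312, 0.0, 0.002, 0]]}}

```text
time: 2.1
tool_pos: [0.5507, 0.1945, 0.1845]
tcp_rot: [1.21, 1.209, -1.208]
wrist_force: [0.8, -0.1, -0.7]
width: 0.003
```

Run:
```python
from h import *
st=monitor.read_state();print(st['tool_pos'],st['width'],st['q'],st['wrist_force'])
print(delta((.5537,.217,.110),(0,-1,0)))
```

```text
[0.55069037 0.19449078 0.18452681] 0.0030203041000956984 [2.96612343e-01 1.26760135e-01 1.85497873e+00 4.41893748e-04
 1.15910614e+00 2.96255508e-01] [ 0.77338338 -0.1181463  -0.67434917]
(array([ 0.0745,  0.003 , -0.0225]), array([ 0.   , -0.001, -0.001]))
```

Emit:
{"fn": "jog_arm", "kwargs": {"rows": [[0.04, 0.003, -0.0225, 0, 0, 0, 0], [0.065, 0.003, -0.0225, 0, 0, 0, 0], [0.078, 0.003, -0.0225, 0, 0, 0, 0], [0.085, 0.003, -0.0225, 0, 0, 0, 0], [0.09, 0.003, -0.0225, 0, 0, 0, 0], [0.09, 0.003, -0.0225, 0, 0, 0, 0]]}}

```text
time: 2.7
tool_pos: [0.5541, 0.2165, 0.0953]
tcp_rot: [1.211, 1.209, -1.209]
wrist_force: [-3.1, 0.0, 3.7]
width: 0.003
```

Emit:
{"fn": "jog_arm", "kwargs": {"rows": [[0.003, 0, 0, 0, 0, 0, 0], [0.006, 0, 0, 0, 0, 0, 0], [0.008, 0, 0, 0, 0, 0, 0], [0.008, 0, 0, 0, 0, 0, 0]]}}

```text
time: 3.1
tool_pos: [0.5551, 0.2164, 0.088]
tcp_rot: [1.212, 1.207, -1.207]
wrist_force: [-1.7, -0.1, 4.0]
width: -0.001
```

Emit:
{"fn": "jog_arm", "kwargs": {"rows": [[0.002, 0, 0, 0, 0, 0, 0], [0.003, 0, 0, 0, 0, 0, 0], [0.004, 0, 0, 0, 0, 0, 0], [0.004, 0, 0, 0, 0, 0, 0]]}}

```text
time: 3.5
tool_pos: [0.5553, 0.2164, 0.0878]
tcp_rot: [1.212, 1.207, -1.207]
wrist_force: [-9.5, -3.3, 22.7]
width: 0.002
```

Emit:
{"fn": "jog_arm", "kwargs": {"rows": [[-0.04, 0, 0, 0, 0, 0, 0], [-0.08, 0, 0, 0, 0, 0, 0], [-0.08, 0, 0.05, 0, 0, 0, 0], [-0.08, -0.0, 0.09, 0, 0, 0, 0], [-0.08, 0, 0.09, 0, 0, 0, 0]]}}

```text
time: 4.0
tool_pos: [0.5551, 0.1225, 0.168]
tcp_rot: [1.214, 1.203, -1.21]
wrist_force: [-0.4, 1.0, -0.0]
width: -0.002
```

Run:
```python
from h import *
st=monitor.read_state();print(st['tool_pos'],st['wrist_force'])
s=imaging.read_camera('side')[185:310,270:390]
w=imaging.read_camera('wrist')
s=cv2.resize(s,None,fx=4,fy=4,interpolation=cv2.INTER_CUBIC)[:400]
s=np.vstack([s,np.zeros((0,s.shape[1],3),np.uint8)])
cv2.imwrite('pics/a.png',cv2.resize(np.hstack([s,w[:s.shape[0]]]),None,fx=.7,fy=.7))
```

```text
[0.55509297 0.12254744 0.16795272] [-0.36670821  1.00280951 -0.03874565]
```

View pics/a.png

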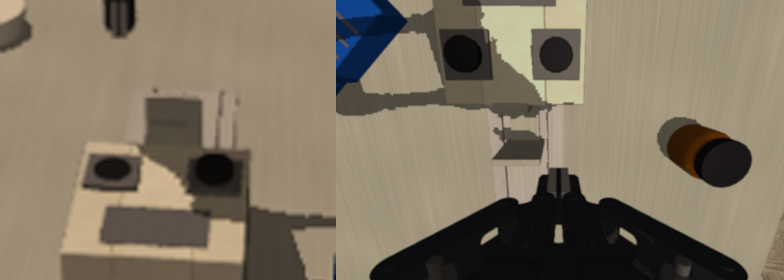

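The right key (left in the side crop, ~(112,170)) now sits flat and stays down. It snapped at about 6 mm and bottomed at 22 N, so it is the working release. Next: lower the shut fingers between the tongue and the plate.

Run:
```python
from h import *
print(delta((.5092,.134,.05),(0,-1,0)))
```

```text
(array([ 0.1174, -0.0462, -0.008 ]), array([-0.003, -0.002, -0.003]))
```

Emit:
{"fn": "jog_arm", "kwargs": {"rows": [[0, -0.046, -0.01, -0.003, -0.002, -0.003, 0], [0, -0.046, -0.01, -0.003, -0.002, -0.003, 0], [0.03, -0.046, -0.01, -0.003, -0.002, -0.003, 0], [0.06, -0.046, -0.01, -0.003, -0.002, -0.003, 0], [0.08, -0.046, -0.01, -0.003, -0.002, -0.003, 0], [0.1, -0.046, -0.01, -0.003, -0.002, -0.003, 0], [0.117, -0.046, -0.01, -0.003, -0.002, -0.003, 0], [0.117, -0.046, -0.01, -0.003, -0.002, -0.003, 0]]}}

```text
time: 4.9
tool_pos: [0.5071, 0.1366, 0.0474]
tcp_rot: [1.205, 1.212, -1.213]
wrist_force: [0.3, 0.1, -0.3]
width: -0.0
```

Run:
```python
from h import *
st=monitor.read_state();print(st['tool_pos'],st['wrist_force'])
print(delta((.5092,.10,.05),(0,-1,0)))
w=imaging.read_camera('wrist');cv2.imwrite('pics/b.png',w)
```

```text
[0.50707625 0.13661636 0.04744323] [ 0.31705298  0.09457771 -0.32067391]
(array([-0.0025,  0.0021,  0.0366]), array([0.001, 0.001, 0.005]))
```

View pics/b.png

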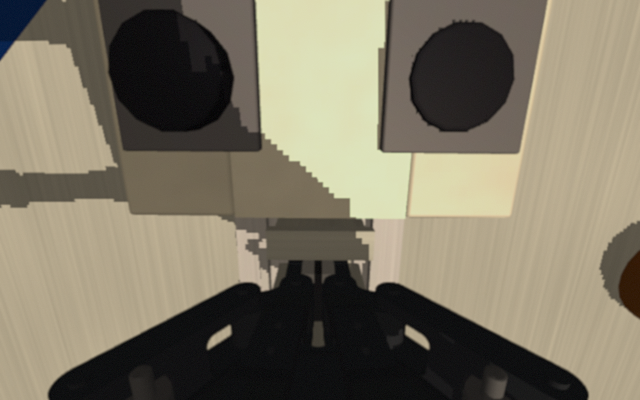

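Emit:
{"fn": "jog_arm", "kwargs": {"rows": [[-0.002, 0.001, 0.008, 0, 0, 0.004, 0], [-0.002, 0.002, 0.014, 0, 0, 0.004, 0], [-0.002, 0.002, 0.018, 0, 0, 0.004, 0], [-0.002, 0.002, 0.022, 0, 0, 0.004, 0], [-0.002, 0.002, 0.026, 0, 0, 0.004, 0], [-0.002, 0.002, 0.03, 0, 0, 0.004, 0], [-0.002, 0.002, 0.035, 0, 0, 0.004, 0], [-0.002, 0.002, 0.04, 0, 0, 0.004, 0], [-0.002, 0.002, 0.045, 0, 0, 0.004, 0], [-0.002, 0.002, 0.05, 0, 0, 0.004, 0]]}}

```text
time: 5.95
tool_pos: [0.5109, 0.0868, 0.0516]
tcp_rot: [1.21, 1.208, -1.207]
wrist_force: [0.5, 4.9, 2.5]
width: -0.001
```

Run:
```python
from h import *
st=monitor.read_state();print(st['tool_pos'],st['wrist_force'],st['torque'])
print(delta((.5088,-.05,.05),(0,-1,0)))
t=imaging.read_camera('top')[150:250,195:345];s=imaging.read_camera('side')[185:310,270:390]
t=cv2.resize(t,None,fx=4,fy=4,interpolation=cv2.INTER_CUBIC);s=cv2.resize(s,(384,400),interpolation=cv2.INTER_CUBIC)
cv2.imwrite('pics/c.png',cv2.resize(np.hstack([t,s]),None,fx=.8,fy=.8))
```

```text
[0.51086081 0.08684848 0.05160664] [0.50785258 4.86770998 2.49796772] [0.68721655 0.00839311 0.00826153]
(array([ 0.0016, -0.0021,  0.1368]), array([ 0.001, -0.   , -0.002]))
```

View pics/c.png

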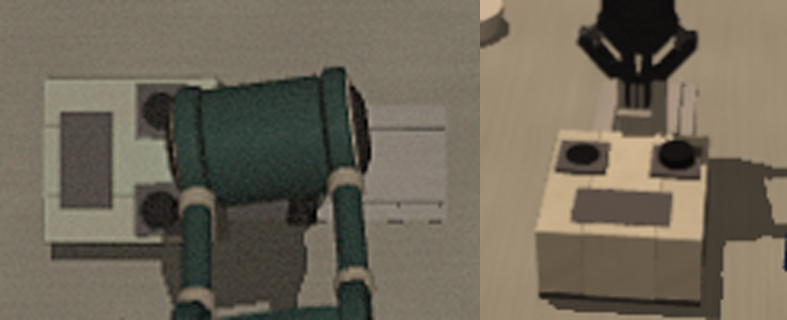

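The cartridge is sliding, with the tongue and key as expected. The push force is about 5 N, so I'll back off and push lower to keep it level.

Emit:
{"fn": "jog_arm", "kwargs": {"rows": [[0, -0.001, -0.006, 0, 0, 0, 0], [0.01, -0.002, -0.006, 0, 0, 0, 0], [0.019, -0.002, -0.006, 0, 0, 0, 0], [0.02, -0.002, -0.003, 0, 0, 0, 0], [0.02, -0.002, 0.001, 0, 0, 0, 0], [0.02, -0.002, 0.005, 0, 0, 0, 0], [0.02, -0.002, 0.01, 0, 0, 0, 0], [0.02, -0.002, 0.016, 0, 0, 0, 0], [0.02, -0.002, 0.022, 0, 0, 0, 0], [0.02, -0.002, 0.028, 0, 0, 0, 0]]}}

```text
time: 7.05
tool_pos: [0.509, 0.0575, 0.0317]
tcp_rot: [1.209, 1.207, -1.208]
wrist_force: [-0.4, 4.2, -0.1]
width: 0.002
```

Run:
```python
from h import *
st=monitor.read_state();print(st['tool_pos'],st['wrist_force'])
print(delta((.5088,-.05,.033),(0,-1,0)))
```

```text
[0.50897487 0.0575218  0.03168113] [-0.36370279  4.18630349 -0.14780854]
(array([-0.0012, -0.0002,  0.1075]), array([ 0.   ,  0.001, -0.003]))
```

Emit:
{"fn": "jog_arm", "kwargs": {"rows": [[0, 0, 0.008, 0, 0, 0, 0], [0, 0, 0.016, 0, 0, 0, 0], [0, 0, 0.024, 0, 0, 0, 0], [0, 0, 0.032, 0, 0, 0, 0], [0, 0, 0.04, 0, 0, 0, 0], [0, 0, 0.048, 0, 0, 0, 0], [0, 0, 0.056, 0, 0, 0, 0], [0, 0, 0.064, 0, 0, 0, 0], [0, 0, 0.072, 0, 0, 0, 0], [0, 0, 0.08, 0, 0, 0, 0], [0, 0, 0.087, 0, 0, 0, 0], [0, 0, 0.093, 0, 0, 0, 0], [0, 0, 0.098, 0, 0, 0, 0], [0, 0, 0.101, 0, 0, 0, 0], [0, 0, 0.101, 0, 0, 0, 0]]}}

```text
time: 8.55
tool_pos: [0.509, -0.044, 0.0318]
tcp_rot: [1.209, 1.206, -1.208]
wrist_force: [0.4, 1.6, 0.9]
width: -0.002
```

Emit:
{"fn": "jog_arm", "kwargs": {"rows": [[0, 0, -0.006, 0, 0, 0, 0], [0, 0, -0.012, 0, 0, 0, 0], [-0.03, 0, -0.012, 0, 0, 0, 0], [-0.07, 0, -0.012, 0, 0, 0, 0], [-0.12, 0, -0.012, 0, 0, 0, 0], [-0.16, 0, 0.04, 0, 0, 0, 0], [-0.18, 0, 0.09, 0, 0, 0, 0], [-0.18, 0, 0.14, 0, 0, 0, 0], [-0.18, 0, 0.19, 0, 0, 0, 0], [-0.18, 0, 0.24, 0, 0, 0, 0], [-0.18, 0, 0.28, 0, 0, 0, 0], [-0.18, 0, 0.28, 0, 0, 0, 0]]}}

```text
time: 9.75
tool_pos: [0.5083, -0.3286, 0.2124]
tcp_rot: [1.21, 1.202, -1.212]
wrist_force: [-0.3, 0.1, 0.1]
width: 0.001
```

Run:
```python
from h import *
st=monitor.read_state();print(st['tool_pos'],st['wrist_force'])
T=imaging.read_camera('top');S=imaging.read_camera('side');cv2.imwrite('pics/top2.png',T);cv2.imwrite('pics/side2.png',S)
# dark body top at z=.052
m=(T[165:240,262:345].max(2)<62).astype(np.uint8);k,l,s,c=cv2.connectedComponentsWithStats(m);print(s[1:][s[1:,4]>20]+np.array([262,165,0,0,0]))
i=1+np.argmax(s[1:,4]);cc=cv2.minAreaRect(np.argwhere(l==i)[:,::-1].astype(np.float32));print(cc,onz('top',np.array(cc[0])+[262,165],.052)-O)
t=cv2.resize(T[150:250,195:345],None,fx=4,fy=4,interpolation=cv2.INTER_CUBIC);s=cv2.resize(S[175:300,270:390],(384,400),interpolation=cv2.INTER_CUBIC)
cv2.imwrite('pics/d.png',cv2.resize(np.hstack([t,s]),None,fx=.8,fy=.8))
```

```text
[ 0.50832106 -0.32859078  0.21236267] [-0.30126004  0.09788946  0.11872286]
[[263 189   3  23  35]
 [278 190  41  21 720]]
((36.0, 35.0), (20.0, 40.0), 90.0) [-0.00066295 -0.10089307  0.052     ]
```

View pics/d.png

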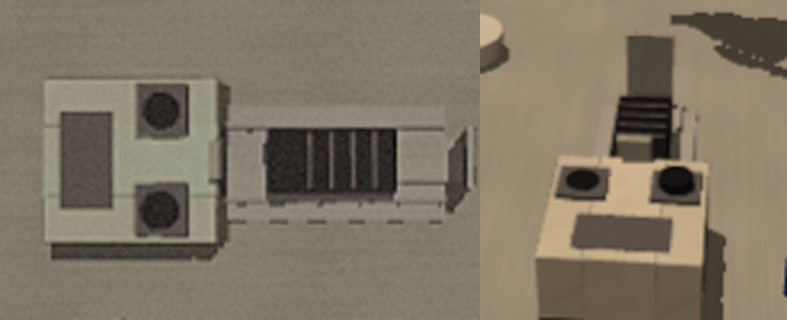

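The black body lies on the tray at unit (-1, -101) mm, straight between the rails and clear of the housing. The tongue stands raised above the roof edge (side crop ~(635,147)), and the right key is still down. The arm is clear, so I'm handing in.

```bash
python3 -c "
from workcell import finish_job;print(finish_job())"
```

```text
the job is handed in; nothing more can be done
None
```

The cartridge is out of the lamp unit and resting on the tray, and the job is handed in at about 10 s of the 51 s allowed.

- **Key:** I pressed the right key (unit +x side). It resisted with about 4.5 N from the start, snapped over and bottomed at 22 N. It stayed down, so I never pressed the other key.
- **Sliding it out:** I pushed the pull plate outwards with shut fingers. The push took about 5 N, so partway I backed off and lowered the fingers to about 32 mm above the bench to keep the cartridge level.
- **Last checks:** The top view puts the centre of the black body at about x -1 mm, y -101 mm in the unit frame, within the required limits. It is aligned with the rails and clear of the housing. In the side view the tongue is raised and the key still down. The arm was well clear, with wrist force near zero.

I judged the tongue's height and the cartridge's flatness from the pictures only. I did not measure the bystanders afterwards, but the gripper stayed well away from them and felt no unexpected contact. No check failed or disagreed.

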